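# Centre a food tin on the shop scale

### The job

Pick up the small flat rectangular tin from the counter and set it down gently on the weighing platform of the scale, its long side along the platform's long side and clear of both stops. Then slide it along the platform until it is pressed home against the long far stop, with the light push of a finger held for a moment (about 10 newtons on the stop), and after that slide and press it home in the same way against the short side stop, so that it ends square, flush with both stops and centred as they set it, with no edge overhanging. Push gently, never lean on the platform or knock the tin over, leave everything else on the counter where it is, and let go.

Things in the scene. Friction and masses are not known exactly. Their poses are not given: they have to be found in the camera images.
- tin: The tin to weigh: flat-sided metal food tin with a paper band and a round lid, 56 (x) x 100 (y) x 45 (z) mm, 0.27 to 0.61 kg, loose on the counter; dragging it over the platform takes 1 to 5 N, different every time. Origin: centre of its underside; y is its long side. A half turn about z makes no difference.
- scale: Compact shop scale, white plastic, fixed to the counter; 215 (x) x 190 (y) mm, deck 49 mm high. Origin on the counter straight below the platform's centre; the base reaches 135 mm towards -x (keypad and display, flat) and 80 mm towards +x, 95 mm either way in y. It can stand at either side of the counter, turned up to 0.35 rad.
- pan_mid (a point): Centre of the top face of the scale's steel weighing platform, 68 mm above the counter when empty; axes as the scale's. The platform is 94 (x) x 138 (y) x 6 mm, 38 mm longer and wider than the tin, and carries two low stop bars, along its +x and +y edges, that bring the tin to the middle to within 7 mm.
- pan (a joint): Sinking of the platform (m): 0 empty, grows as it is pressed, 2.5 N per mm (1.0 to 2.4 mm under the tin alone), end of travel 8 mm. More than 6 mm (15 N) overloads the load cell; a dropped tin can do that.
- far_mark (a point): Mid setting of the far stop: point on the platform, 28 mm from pan_mid towards +x. The stop, a steel bar 12 (x) x 100 (y) x 14 (z) mm, is clamped with its -x face anywhere within 7 mm of this mark in x (setting not reported: feel or look). Its middle is 15 mm to -y. Press the tin's long side on it with about 10 N for half a second beyond the sliding drag; up to 6 N does not seat it, over 20 N harms.
- side_mark (a point): Mid setting of the side stop: 50 mm from pan_mid towards +y. The same kind of bar, 54 (x) x 12 (y) x 14 (z) mm, middle 13 mm to -x, its -y face clamped within 7 mm of this mark in y (not reported); it takes the tin's short side. Same forces; neither stop yields. Push the tin low, below the bars' 14 mm: a push higher up levers it over the stop and loads it more than the push.
- big_tin: Bystander: larger tin of the same make, 85 x 130 x 100 mm, on the right. Origin: centre of the underside, as for all bystanders.
- jar: Bystander: round jar, 60 mm across, 75 mm tall, at the back.
- can: Bystander: round can, 66 mm across, 100 mm tall, on the left.
- marker: Bystander: blue marker pen lying on the left, 130 mm long, 15 mm thick.
- carton: Bystander: small carton, 100 x 70 x 50 mm, on the left.
- stapler: Bystander: stapler, 130 x 34 x 46 mm, on the right.
- steel_cup: Bystander: open steel cup, 70 mm across, 80 mm tall, on the right.
Mind the look-alikes: they are no part of the job. Leave any blue or pink look-alike of the tin alone.

How it is judged:
On the way, in this order (a step that is already met when the one before it is completed fails the run):
1. the tin stands upright on the platform, over it (value of joint pan above 0.0007 m and angle between tin's own z axis and vertical below 0.05 rad and z of tin in the frame of pan_mid between -0.003 and 0.003 m and x of tin in the frame of pan_mid between -0.03 and 0.012 m and y of tin in the frame of pan_mid between -0.03 and 0.012 m), for 0.2 s.
2. the tin, on the platform, is pressed against the far stop with more than 6 N for 0.3 s (all of step 1 and contact force between tin and far_stop_c0 above 6 N), for 0.3 s.
3. then it is pressed against the side stop with more than 6 N for 0.3 s (all of step 1 and contact force between tin and side_stop_c0 above 6 N), for 0.3 s.
At the end, for the whole second after the job is handed in: The tin stands released and at rest on the platform, upright, wholly over it (its centre within 12 mm of the platform's centre each way), within 2.5 mm of flush with both stops and within 0.04 rad of square (value of joint pan above 0.0007 m and angle between tin's own z axis and vertical below 0.05 rad and z of tin in the frame of pan_mid between -0.003 and 0.003 m and x of tin in the frame of pan_mid between -0.012 and 0.012 m and y of tin in the frame of pan_mid between -0.012 and 0.012 m and ((x of far_stop_c0 in the frame of tin between 0.0315 and 0.0365 m and y of side_stop_c0 in the frame of tin between 0.0535 and 0.0585 m) or (x of far_stop_c0 in the frame of tin between -0.0365 and -0.0315 m and y of side_stop_c0 in the frame of tin between -0.0585 and -0.0535 m)) and angle between the y axis of tin and the y axis of pan_mid, either way round below 0.04 rad and linear speed of tin below 0.01 m/s); the robot touches nothing.
It fails at once if the platform is pressed down more than 6 mm (value of joint pan above 0.006 m).
It fails at once if the tin is pressed against the far stop with more than 20 N (contact force between tin and far_stop_c0 above 20 N).
It fails at once if the tin is pressed against the side stop with more than 20 N (contact force between tin and side_stop_c0 above 20 N).
It fails at once if the tin is tipped by more than 0.5 rad (angle between tin's own z axis and vertical above 0.5 rad).
It fails at once if a bystander is moved by more than 25 mm (distance of any of big_tin, jar, can, marker, carton, stapler, steel_cup from where it was at the start of the episode above 0.025 m).
It also fails if it takes over 72 s, if anything falls off the work surface, if the arm or the gripper's body presses on something with over 40 N, if the wrist force passes 120 N, or if a joint passes its speed limit or range.

### The arm

A 6-joint arm with a two-finger parallel gripper is mounted at the origin on the work surface. World frame = base frame: x ahead of the robot, y to its left, z up, the work surface at z = 0. Lengths are in m, angles in rad, forces in N, time in s.
With the tool pointing down it reaches from about 0.3 to 0.775 m from the base axis. Payload 14.6 kg.
Tool frame: the origin (TCP) lies at the centre of the arm's flange, where the gripper is bolted on; the fingertips stand 199 mm ahead of it and the grasp point (between the pads) lies 180 mm ahead of it; z points along the fingers, y is the line along which they close (so a half turn about z gives the same grasp; the last joint's range is limited). The gripper opens to 94 mm and grips with 3 to 60 N. Pads are 16 mm wide; open, the fingers measure 119 mm over their backs; the gripper's body (75 mm by 177 mm) begins 78 mm behind the grasp point.
Start: joints at [1.143, 0.3, 1.521, -0, 1.321, -0.067], TCP at [0.194, 0.515, 0.405] pointing down, gripper open.
Joint ranges: [-3.03, 3.03], [-0.79, 2.21], [0.23, 2.52], [-1.04, 4.18], [0, 3.07], [-2.55, 2.55]. Speed limits (rad/s): [2.22, 2.22, 2.57, 3.14, 3.14, 3.14].

### API

Orientations are given as [roll, pitch, yaw] about the fixed x, y, z axes, in that order (R = Rz(yaw) Ry(pitch) Rx(roll)).
In Python, from station import ctrl gives the robot as it stands. The module is installed in compiled form; this text tells all that it offers.
- The arm moves only by the tool servo_tool, never from a script. Its argument "motion" is a list of rows, each a list of 5 numbers: the closure, from 0 (fully open) to 1 (shut), then the shift along the world's x, y, z in cm, then the turn about the world's z in degrees. A call has 1 to 20 rows; each row is the pose to reach, as a shift and turn from the pose commanded when the call began; what a row does not reach only later rows make up. A row lasts 1/8 s, in which the tool goes at most 62.5 mm and 10.7 degrees, less where a joint would pass 70% of its speed; a pose out of reach is approached as far as the arm can. A call with a gripper value outside its range is refused whole. The fingers move at their own pace and stop on an object; "squeeze" is the grip in N (left out, the last holds). Time passes only in rows, so rows that repeat a pose let the fingers close. It gives the time, the measured TCP pose, the force, the opening and the grip force at its end, in the units of the state.
- ctrl.get_obs(): the state, without advancing time (a new reading comes with each control period).
- ctrl.camera(name): name is "scene" or "top" or "wrist"; returns a dict with "image" (480x640x3 uint8, red, green, blue), "fx", "fy", "cx", "cy" (pixels), "camera_from_world" (4x4, takes a point from world to camera coordinates); the wrist camera has in their place "hand_eye" (4x4, takes a point from camera to tool coordinates, whose origin is the TCP and whose axes are the flange's). Camera axes: x right, y up, looking along -z (the intrinsics and any distortion apply to the point x, -y, -z); pixel columns grow to the right and rows downward; lengths in m; the calibration is good to about 2 mm. The wrist camera is an equidistant fisheye: a pixel r from the principal point sees the ray r / f radians off the axis. A picture is of the moment at which its call begins: read the wrist's pose just before it. There is no depth.
- ctrl.hand_in(): hands the job in; it is judged then, once.
The state is a dict: "time_s": time; "qpos": joint angles; "joint_vel": joint speeds; "tau": joint torques, N m; "ee_pos": TCP position; "eef_rot": TCP orientation; "force": force on the tool from outside, world axes, zero at the start; "moment": the same for the moment, N m; "grip_width": finger opening in m; "grip_force": force on a finger pad.
Only numpy, scipy, OpenCV 4.12 (cv2) and the standard library are available. Lean on these libraries where they do the work, as an engineer would, in place of code of your own. Each camera call takes 0.05 s, during which the arm holds its last target. There are 200 camera calls.

## Working session

There is one attempt and no reset: what is moved stays moved. The work goes in short steps, Python scripts to look and compute and a tool call to move; the robot and the scene stay as the last step left them, time stands still between calls to the robot, and variables do not carry over. Pictures are saved under pics/ and viewed, at most 10 in all, crops included, and the job is handed in when it is done.

Besides the shell and the picture viewer there is one more tool, called in YAML: its name, and indented under it one key for each argument. servo_tool: Moves the arm, as the interface text tells. Its arguments: {"type":"object","properties":{"motion":{"type":"array","items":{"type":"array","items":{"type":"number"}}},"squeeze":{"type":"number"}},"required":["motion"]}

```bash
mkdir -p pics
python3 - <<'E'
from station import ctrl
import cv2,pickle
o=ctrl.get_obs();print(o)
for n in ("top","scene"):
    c=ctrl.camera(n);cv2.imwrite(f"pics/{n}0.png",c["image"][:,:,::-1]);pickle.dump(c,open(f"{n}0.pkl","wb"));print(n,{k:v for k,v in c.items() if k!="image"})
E
```

```text
{'time_s': 0.0, 'qpos': array([ 1.14338903e+00,  3.00479351e-01,  1.52157578e+00,  9.97694370e-06,
        1.32069122e+00, -6.66060242e-02]), 'joint_vel': array([-0.00010891, -0.00104955,  0.00082673, -0.00067414, -0.00089687,
        0.00175631]), 'tau': array([ 2.11493621e-03, -5.31814098e+01, -3.52730799e+01,  7.08700041e-02,
        2.45360413e-02, -3.86309353e-05]), 'ee_pos': array([0.19415622, 0.51455911, 0.40408391]), 'eef_rot': array([-3.14044216e+00, -8.64286202e-05,  2.78078885e+00]), 'force': array([ 0.3104108 ,  0.05538924, -0.54869156]), 'moment': array([-0.01399622, -0.00571774, -0.02559846]), 'grip_force': 0.0, 'grip_width': 0.0939621079620981}
top {'fx': 465.86018117391984, 'fy': 465.86018117391984, 'cx': 317.98051485105833, 'cy': 239.0041369897889, 'camera_from_world': array([[-0.02896792, -0.99956964, -0.00462503,  0.07862068],
       [ 0.97705883, -0.02929159,  0.21094561, -0.52927119],
       [-0.2109903 ,  0.00159173,  0.97748686, -1.43821903],
       [ 0.        ,  0.        ,  0.        ,  1.        ]])}
scene {'fx': 590.8086593910703, 'fy': 590.8086593910703, 'cx': 325.0128979342152, 'cy': 250.68752713056062, 'camera_from_world': array([[-0.78851481,  0.61490558, -0.01164098,  0.37895289],
       [-0.52714779, -0.66598794,  0.5278023 ,  0.29303812],
       [ 0.31679583,  0.42231645,  0.84928748, -1.80843778],
       [ 0.        ,  0.        ,  0.        ,  1.        ]])}
```

View pics/top0.png

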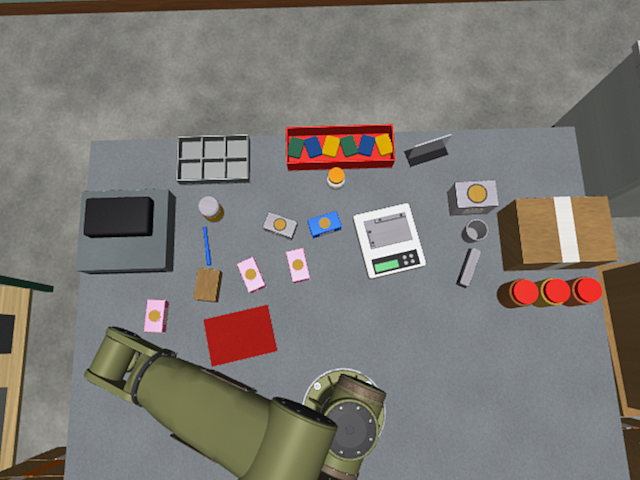

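View pics/scene0.png

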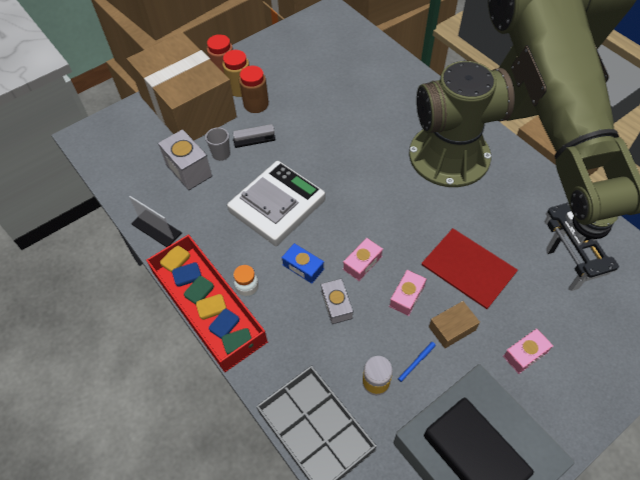

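The top view shows the grey tin at about (280,224), with blue and pink look-alikes near it. The scale is at about (389,240), keypad towards the robot. I'll enlarge that region.

Run:
```python
import cv2
im=cv2.imread("pics/top0.png")[195:285,250:440]
cv2.imwrite("pics/c0.png",cv2.resize(im,None,fx=4.2,fy=4.2,interpolation=cv2.INTER_CUBIC))
```

```text
(no output)
```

View pics/c0.png

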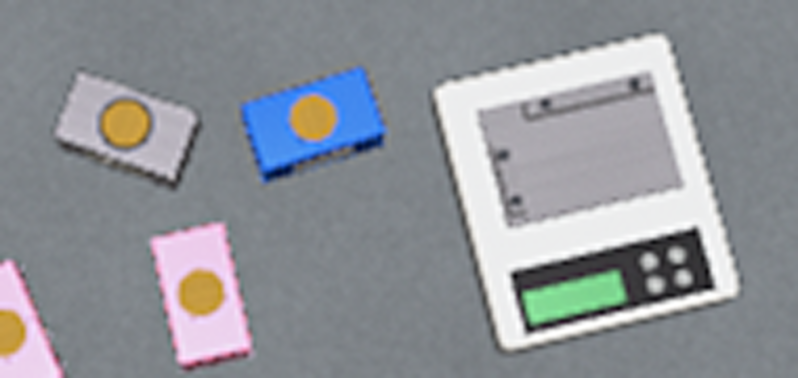

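The crop shows the tin's lid centre at crop (125,123) and its long edge from (80,72) to (198,115). The platform corners are (478,110), (652,72), (683,187) and (508,227). The far stop lies along the top edge (+x) and the side stop along the left edge (+y).

```bash
cat > h.py <<'E'
import numpy as np,pickle
def ray(c,uv,z):
    T=c["camera_from_world"];R,t=T[:3,:3],T[:3,3]
    d=R.T@np.array([(uv[0]-c["cx"])/c["fx"],-(uv[1]-c["cy"])/c["fy"],-1.]);o=-R.T@t
    return o+d*(z-o[2])/d[2]
E
python3 - <<'E'
from h import *
c=pickle.load(open("top0.pkl","rb"))
f=lambda p,z:ray(c,(250-.5+(p[0]+.5)/4.2,195-.5+(p[1]+.5)/4.2),z)[:2]
tin=[f(p,.045) for p in((80,72),(198,115),(57,133),(125,123))]
print("tin",np.round(tin,4)); d=tin[1]-tin[0];print(np.degrees(np.arctan2(*d[::-1])),np.hypot(*d),np.hypot(*(tin[2]-tin[0])))
pl=np.array([f(p,.068) for p in((478,110),(652,72),(683,187),(508,227))]);print(pl.round(4),pl.mean(0))
b=np.array([f(p,.049) for p in((435,88),(665,35),(738,295),(505,350))]);print(b.round(4),b.mean(0))
for q in(pl,b):
    for i in range(4):
        e=q[(i+1)%4]-q[i];print(np.hypot(*e).round(4),np.degrees(np.arctan2(*e[::-1])).round(1))
a=np.degrees(np.arctan2(*(b[0]+b[1]-b[2]-b[3])[::-1]));print("scale yaw",a,"origin from base",b.mean(0)+.0275*np.array([np.cos(np.radians(a)),np.sin(np.radians(a))]))
E
```

```text
tin [[0.63   0.2219]
 [0.5926 0.1305]
 [0.5816 0.24  ]
 [0.588  0.1872]]
-112.24087706873516 0.09873409693975933 0.051748679954749854
[[ 0.5842 -0.0845]
 [ 0.6103 -0.2194]
 [ 0.5195 -0.2366]
 [ 0.4926 -0.1026]] [ 0.55164996 -0.16078332]
[[ 0.6077 -0.054 ]
 [ 0.645  -0.2353]
 [ 0.4386 -0.2762]
 [ 0.402  -0.0976]] [ 0.52330517 -0.16577177]
0.1373 -79.1
0.0924 -169.2
0.1367 101.3
0.0934 11.2
0.1851 -78.4
0.2104 -168.8
0.1824 101.6
0.2103 12.0
scale yaw 11.592979007087116 origin from base [ 0.55024417 -0.16024543]
```

servo_tool:
  motion:
    - [0, 4, -3.3, 0, -10]
    - [0, 8, -6.6, 0, -20]
    - [0, 12, -10, 0, -30]
    - [0, 16, -13.3, 0, -40]
    - [0, 20, -16.6, 0, -50]
    - [0, 24, -20, 0, -60]
    - [0, 28, -23.3, 0, -70]
    - [0, 32, -26.6, 0, -80]
    - [0, 36, -30, -2, -90]
    - [0, 39.4, -32.8, -4, -91.5]
    - [0, 39.4, -32.8, -4, -91.5]
    - [0, 39.4, -32.8, -4, -91.5]
  squeeze: 15

```text
time_s: 1.6
ee_pos: [0.5879, 0.1869, 0.3647]
eef_rot: [-3.141, 0.0, 1.184]
force: [0.6, -0.0, 0.7]
grip_width: 0.0938
grip_force: 0.0
```

Run:
```python
from station import ctrl
import cv2,pickle
o=ctrl.get_obs();c=ctrl.camera("wrist");c["o"]=o;print(o["time_s"],o["ee_pos"],o["eef_rot"],o["force"])
cv2.imwrite("pics/w1.png",c["image"][:,:,::-1]);pickle.dump(c,open("w1.pkl","wb"));print({k:v for k,v in c.items() if k not in("image","o")})
```

```text
1.6 [0.58791416 0.18688835 0.36465763] [-3.14122015e+00  7.92165309e-05  1.18411775e+00] [ 0.56044202 -0.03699521  0.68442858]
{'fx': 371.64829954431775, 'fy': 371.64829954431775, 'cx': 316.0532179253402, 'cy': 237.16617255030846, 'hand_eye': array([[-4.50273548e-04,  9.67485215e-01,  2.52927176e-01,
         7.21406762e-02],
       [ 9.99999420e-01,  1.88291304e-04,  1.06000565e-03,
         7.63236504e-04],
       [ 9.77915803e-04,  2.52927507e-01, -9.67484739e-01,
         1.90780914e-02],
       [ 0.00000000e+00,  0.00000000e+00,  0.00000000e+00,
         1.00000000e+00]])}
```

View pics/w1.png

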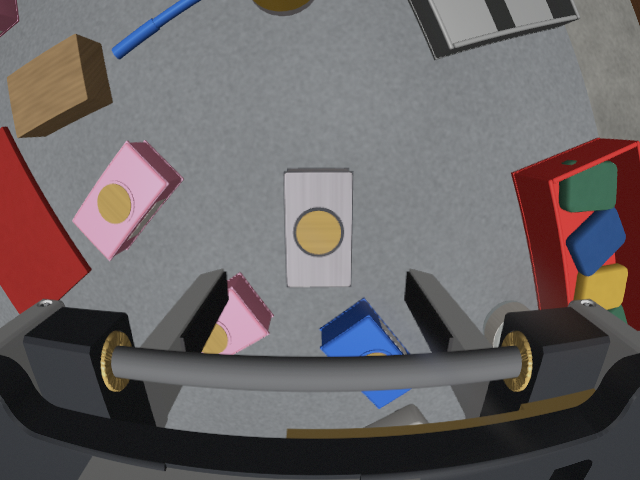

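The wrist view shows the tin straight below the tool, with its top corners at (285,172), (351,172), (351,286) and (287,287) and the lid at (319,232). It is nearly parallel to the pads, and no neighbour stands where the fingers come down.

```bash
cat >> h.py <<'E'
from scipy.spatial.transform import Rotation as Ro
def wray(c,uv,z):
    R=Ro.from_euler("xyz",c["o"]["eef_rot"]).as_matrix();H=c["hand_eye"]
    p=np.array([(uv[0]-c["cx"])/c["fx"],-(uv[1]-c["cy"])/c["fy"]]);r=np.hypot(*p)
    d=np.r_[p/r*np.sin(r),-np.cos(r)] if r else np.array([0,0,-1.])
    d=R@H[:3,:3]@d;o=c["o"]["ee_pos"]+R@H[:3,3]
    return o+d*(z-o[2])/d[2]
E
python3 - <<'E'
from h import *
c=pickle.load(open("w1.pkl","rb"))
q=np.array([wray(c,p,.045)[:2] for p in((285,172),(351,172),(351,286),(287,287))]);print(q.round(4),q.mean(0),wray(c,(319,232),.045))
for i in range(4):
    e=q[(i+1)%4]-q[i];print(np.hypot(*e).round(4),np.degrees(np.arctan2(*e[::-1])).round(1))
E
```

```text
[[0.5831 0.2407]
 [0.6325 0.2206]
 [0.5974 0.1284]
 [0.5453 0.1487]] [0.58957103 0.18461341] [0.58972051 0.18397542 0.045     ]
0.0534 -22.1
0.0986 -110.9
0.0559 158.8
0.0995 67.7
```

servo_tool:
  motion:
    - [0, 0.15, -0.2, -5, 0]
    - [0, 0.15, -0.2, -10, 0]
    - [0, 0.15, -0.2, -13, 0]
    - [0, 0.15, -0.2, -14.6, 0]
    - [0, 0.15, -0.2, -14.6, 0]
    - [0.5, 0.15, -0.2, -14.6, 0]
    - [0.7, 0.15, -0.2, -14.6, 0]
    - [0.7, 0.15, -0.2, -14.6, 0]
    - [0.7, 0.15, -0.2, -14.6, 0]
    - [0.7, 0.15, -0.2, -14.6, 0]
  squeeze: 25

```text
time_s: 2.9
ee_pos: [0.5896, 0.1847, 0.2189]
eef_rot: [-3.141, -0.0, 1.184]
force: [-2.3, 0.6, 4.3]
grip_width: 0.0558
grip_force: 25.0
```

servo_tool:
  motion:
    - [0.7, 0, 0, 3, 0]
    - [0.7, 0, 0, 9, 0]
    - [0.7, 0, -3, 15, 3]
    - [0.7, -0.2, -8, 15, 8]
    - [0.7, -0.5, -13, 15, 12]
    - [0.7, -0.7, -18, 15, 17]
    - [0.7, -0.9, -23, 15, 21]
    - [0.7, -1.1, -28, 15, 25]
    - [0.7, -1.3, -33, 15, 29]
    - [0.7, -1.5, -38, 15, 33.6]
    - [0.7, -1.7, -42, 15, 33.6]
    - [0.7, -1.7, -45.3, 15, 33.6]
    - [0.7, -1.7, -45.3, 15, 33.6]
    - [0.7, -1.7, -45.3, 15, 33.6]

```text
time_s: 4.65
ee_pos: [0.5727, -0.268, 0.3679]
eef_rot: [-3.141, -0.001, 1.77]
force: [-1.0, 0.3, -5.7]
grip_width: 0.0556
grip_force: 25.0
```

Run:
```python
from station import ctrl
import cv2,pickle
o=ctrl.get_obs();c=ctrl.camera("wrist");c["o"]=o;print(o["time_s"],o["ee_pos"],o["eef_rot"],o["force"],o["grip_width"])
cv2.imwrite("pics/w2.png",c["image"][:,:,::-1]);pickle.dump(c,open("w2.pkl","wb"))
```

```text
4.65 [ 0.57267202 -0.26798227  0.3678614 ] [-3.14060239e+00 -1.05326309e-03  1.77028897e+00] [-0.98007078  0.33260103 -5.65501228] 0.055621342897519195
```

View pics/w2.png

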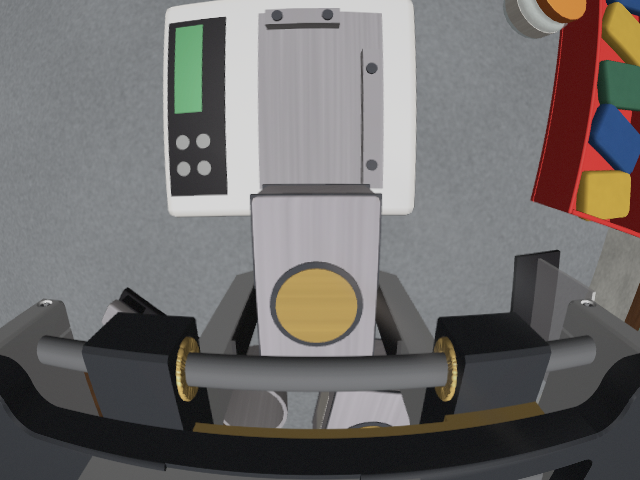

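The platform edges run from (260,10) to (260,184) on the left and at column 382 on the right. The far stop's inner face is at about column 362, the side stop's inner face at about row 27. The base's near corners are (170,216) and (413,213).

Run:
```python
from h import *
c=pickle.load(open("w2.pkl","rb"))
f=lambda p,z:wray(c,p,z)[:2]
A=f((260,10),.068);B=f((382,12),.068);C=f((260,184),.068);D=f((382,187),.068);b1=f((170,216),.049);b2=f((413,213),.049)
an=lambda e:(np.hypot(*e).round(4),np.degrees(np.arctan2(*e[::-1])).round(2))
print(an(A-C),an(B-D),an(B-A),an(D-C),an(b2-b1))
a=np.radians(11.4);ux=np.array([np.cos(a),np.sin(a)]);uy=np.array([-ux[1],ux[0]])
print("pan centre from corners",(A+B)/2-uy*.069, "from base",b2-ux*.080+uy*.095, b1+ux*.135+uy*.095)
m=np.array([.551,-.1605])
for p,z in(((362,50),.082),((363,183),.082),((364,120),.068),((300,27),.068),((300,23),.082)):
    w=f(p,z)-m;print(p,"scale xy",(w@ux).round(4),(w@uy).round(4))
```

```text
(np.float64(0.1372), np.float64(101.4)) (np.float64(0.1381), np.float64(101.45)) (np.float64(0.0932), np.float64(10.62)) (np.float64(0.0934), np.float64(10.07)) (np.float64(0.2081), np.float64(11.98))
pan centre from corners [ 0.55439328 -0.1609623 ] from base [ 0.55165434 -0.15994141] [ 0.55885443 -0.1606507 ]
(362, 50) scale xy 0.0322 0.031
(363, 183) scale xy 0.0334 -0.0665
(364, 120) scale xy 0.0353 -0.02
(300, 27) scale xy -0.0127 0.0528
(300, 23) scale xy -0.012 0.0515
```

servo_tool:
  motion:
    - [0.7, -1.5, 4.7, 0, 0]
    - [0.7, -2.9, 9.3, 0, 0]
    - [0.7, -2.9, 9.3, -2, 0]
    - [0.7, -2.9, 9.3, -5, 0]
    - [0.7, -2.9, 9.3, -7, 0]
    - [0.7, -2.9, 9.3, -7.6, 0]
    - [0.7, -2.9, 9.3, -7.6, 0]
    - [0.7, -2.9, 9.3, -7.6, 0]

```text
time_s: 5.7
ee_pos: [0.5438, -0.1753, 0.2937]
eef_rot: [3.14, 0.001, 1.77]
force: [0.2, 0.3, -6.2]
grip_width: 0.0558
grip_force: 25.0
```

servo_tool:
  motion:
    - [0.7, 0, 0, -0.1, 0]
    - [0.7, 0, 0, -0.2, 0]
    - [0.7, 0, 0, -0.3, 0]
    - [0.7, 0, 0, -0.4, 0]
    - [0.7, 0, 0, -0.4, 0]

```text
time_s: 6.32
ee_pos: [0.5437, -0.1754, 0.2885]
eef_rot: [-3.141, -0.0, 1.77]
force: [0.3, -0.3, -6.0]
grip_width: 0.0561
grip_force: 25.0
```

servo_tool:
  motion:
    - [0.7, 0, 0, -0.1, 0]
    - [0.7, 0, 0, -0.2, 0]
    - [0.7, 0, 0, -0.2, 0]

```text
time_s: 6.7
ee_pos: [0.5437, -0.1754, 0.2866]
eef_rot: [3.142, 0.0, 1.77]
force: [0.7, -0.2, -5.2]
grip_width: 0.0558
grip_force: 25.0
```

servo_tool:
  motion:
    - [0.7, 0, 0, -0.1, 0]
    - [0.7, 0, 0, -0.1, 0]

```text
time_s: 6.95
ee_pos: [0.5437, -0.1754, 0.2858]
eef_rot: [3.141, 0.0, 1.77]
force: [-0.5, -0.4, -3.8]
grip_width: 0.0556
grip_force: 25.0
```

servo_tool:
  motion:
    - [0.7, 0, 0, -0.1, 0]
    - [0.7, 0, 0, -0.12, 0]
    - [0.7, 0, 0, -0.12, 0]

```text
time_s: 7.32
ee_pos: [0.5437, -0.1755, 0.2846]
eef_rot: [3.141, 0.0, 1.77]
force: [-1.8, -0.3, -0.3]
grip_width: 0.0559
grip_force: 25.0
```

servo_tool:
  motion:
    - [0.3, 0, 0, 0, 0]
    - [0.1, 0, 0, 0, 0]
    - [0, 0, 0, 0, 0]
    - [0, 0, 0, 0, 0]
    - [0, 0, 0, 2, 0]
    - [0, 0, 0, 6, 0]
    - [0, -1, 0, 9, -10]
    - [0, -3, -0.5, 9, -20]
    - [0.57, -5.7, -1.1, 9, -30]
    - [0.57, -5.7, -1.1, 9, -40]
    - [0.57, -5.7, -1.1, 9, -50]
    - [0.57, -5.7, -1.1, 9, -60]
    - [0.57, -5.7, -1.1, 9, -70]
    - [0.57, -5.7, -1.1, 9, -80]
    - [0.57, -5.7, -1.1, 9, -90]
    - [0.57, -5.7, -1.1, 9, -90]
    - [0.57, -5.7, -1.1, 9, -90]

```text
time_s: 9.45
ee_pos: [0.4867, -0.1864, 0.3744]
eef_rot: [-3.142, -0.0, 0.203]
force: [0.6, 1.0, -0.4]
grip_width: 0.0404
grip_force: 0.0
```

Run:
```python
from station import ctrl
import cv2,pickle
o=ctrl.get_obs();c=ctrl.camera("wrist");c["o"]=o;print(o["time_s"],o["ee_pos"],o["eef_rot"],o["force"],o["grip_width"])
cv2.imwrite("pics/w3.png",c["image"][:,:,::-1]);pickle.dump(c,open("w3.pkl","wb"))
```

```text
9.45 [ 0.48665517 -0.18641268  0.37444911] [-3.14157501e+00 -3.92961003e-05  2.03446229e-01] [ 0.56897913  0.96793862 -0.39667814] 0.04036662771157561
```

View pics/w3.png

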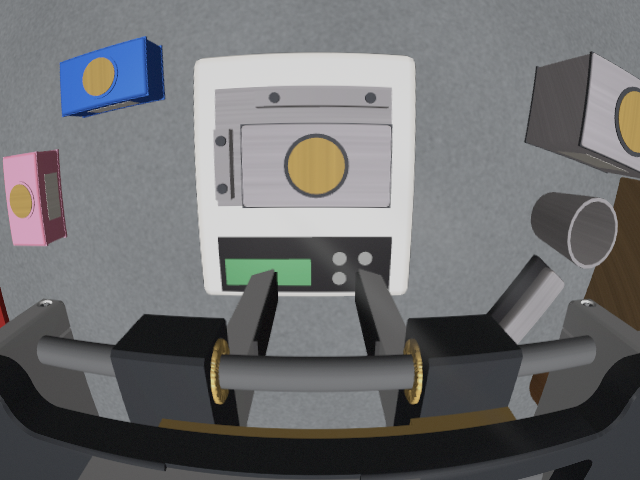

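The picture shows the tin standing square on the platform, top corners (242,125), (391,124), (392,207) and (242,207), clear of both stops. Now I'll lower the fingers behind it for the far push.

servo_tool:
  motion:
    - [0.57, 0, 0, -4, 0]
    - [0.57, 0, 0, -8, 0]
    - [0.57, 0, 0, -10, 0]
    - [0.57, 0, 0, -10.5, 0]
    - [0.57, 0, 0, -10.5, 0]
    - [0.57, 0.49, 0.1, -10.5, 0]
    - [0.57, 0.98, 0.2, -10.5, 0]
    - [0.57, 1.37, 0.28, -10.5, 0]
    - [0.57, 1.37, 0.28, -10.5, 0]
    - [0.57, 1.37, 0.28, -10.5, 0]

```text
time_s: 10.75
ee_pos: [0.5003, -0.1836, 0.2694]
eef_rot: [-3.142, 0.0, 0.199]
force: [-0.3, 0.8, 0.1]
grip_width: 0.0402
grip_force: 0.0
```

servo_tool:
  motion:
    - [0.57, 0.1, 0.02, 0, 0]
    - [0.57, 0.2, 0.04, 0, 0]
    - [0.57, 0.29, 0.06, 0, 0]
    - [0.57, 0.39, 0.08, 0, 0]
    - [0.57, 0.49, 0.1, 0, 0]

```text
time_s: 11.38
ee_pos: [0.5053, -0.1826, 0.2694]
eef_rot: [-3.142, -0.0, 0.199]
force: [-1.1, -0.2, -0.4]
grip_width: 0.0405
grip_force: 0.0
```

servo_tool:
  motion:
    - [0.57, 0.1, 0.02, 0, 0]
    - [0.57, 0.2, 0.04, 0, 0]
    - [0.57, 0.29, 0.06, 0, 0]
    - [0.57, 0.39, 0.08, 0, 0]
    - [0.57, 0.49, 0.1, 0, 0]

```text
time_s: 12.0
ee_pos: [0.5101, -0.1816, 0.2694]
eef_rot: [-3.141, 0.0, 0.199]
force: [-4.9, -1.4, -0.5]
grip_width: 0.0402
grip_force: 2.2
```

servo_tool:
  motion:
    - [0.57, 0.1, 0.02, 0, 0]
    - [0.57, 0.2, 0.04, 0, 0]
    - [0.57, 0.29, 0.06, 0, 0]
    - [0.57, 0.39, 0.08, 0, 0]
    - [0.57, 0.49, 0.1, 0, 0]
    - [0.57, 0.59, 0.12, 0, 0]

```text
time_s: 12.75
ee_pos: [0.5161, -0.1804, 0.2694]
eef_rot: [3.142, 0.0, 0.199]
force: [-5.0, -0.1, 0.5]
grip_width: 0.0406
grip_force: 2.1
```

servo_tool:
  motion:
    - [0.57, 0.1, 0.02, 0, 0]
    - [0.57, 0.2, 0.04, 0, 0]
    - [0.57, 0.29, 0.06, 0, 0]

```text
time_s: 13.12
ee_pos: [0.519, -0.1798, 0.2694]
eef_rot: [-3.142, -0.0, 0.199]
force: [-4.0, -0.8, -0.2]
grip_width: 0.0407
grip_force: 2.1
```

servo_tool:
  motion:
    - [0.57, 0.05, 0.01, 0, 0]
    - [0.57, 0.1, 0.02, 0, 0]

```text
time_s: 13.38
ee_pos: [0.52, -0.1796, 0.2694]
eef_rot: [-3.142, 0.0, 0.199]
force: [-5.2, -0.4, 0.0]
grip_width: 0.0404
grip_force: 2.1
```

servo_tool:
  motion:
    - [0.57, 0.05, 0.01, 0, 0]
    - [0.57, 0.1, 0.02, 0, 0]

```text
time_s: 13.62
ee_pos: [0.521, -0.1794, 0.2694]
eef_rot: [3.142, 0.0, 0.199]
force: [-3.5, -0.7, -0.4]
grip_width: 0.0407
grip_force: 2.1
```

servo_tool:
  motion:
    - [0.57, 0.05, 0.01, 0, 0]
    - [0.57, 0.05, 0.01, 0, 0]

```text
time_s: 13.88
ee_pos: [0.5214, -0.1793, 0.2694]
eef_rot: [-3.142, 0.0, 0.2]
force: [-5.0, -1.5, 0.3]
grip_width: 0.0404
grip_force: 2.5
```

servo_tool:
  motion:
    - [0.57, 0.05, 0.01, 0, 0]
    - [0.57, 0.05, 0.01, 0, 0]

```text
time_s: 14.12
ee_pos: [0.5217, -0.1793, 0.2693]
eef_rot: [-3.141, 0.001, 0.2]
force: [-8.1, -2.0, 0.6]
grip_width: 0.0402
grip_force: 3.9
```

servo_tool:
  motion:
    - [0.57, 0.05, 0.01, 0, 0]
    - [0.57, 0.05, 0.01, 0, 0]

```text
time_s: 14.38
ee_pos: [0.522, -0.1793, 0.2691]
eef_rot: [-3.141, 0.002, 0.2]
force: [-9.3, -3.5, 1.3]
grip_width: 0.0407
grip_force: 5.3
```

servo_tool:
  motion:
    - [0.57, 0.05, 0.01, 0, 0]
    - [0.57, 0.05, 0.01, 0, 0]

```text
time_s: 14.62
ee_pos: [0.5223, -0.1793, 0.269]
eef_rot: [-3.141, 0.003, 0.2]
force: [-13.8, -3.7, 1.6]
grip_width: 0.04
grip_force: 6.9
```

servo_tool:
  motion:
    - [0.57, 0.05, 0.01, 0, 0]
    - [0.57, 0.05, 0.01, 0, 0]

```text
time_s: 14.88
ee_pos: [0.5226, -0.1793, 0.2688]
eef_rot: [-3.141, 0.004, 0.2]
force: [-17.2, -4.7, 2.2]
grip_width: 0.0402
grip_force: 8.5
```

servo_tool:
  motion:
    - [0.57, 0, 0, 0, 0]
    - [0.57, 0, 0, 0, 0]
    - [0.57, 0, 0, 0, 0]
    - [0.57, 0, 0, 0, 0]
    - [0.57, 0, 0, 0, 0]

```text
time_s: 15.5
ee_pos: [0.5226, -0.1793, 0.2688]
eef_rot: [-3.141, 0.004, 0.2]
force: [-16.9, -4.2, 2.4]
grip_width: 0.0403
grip_force: 8.5
```

servo_tool:
  motion:
    - [0.57, -0.2, -0.04, 0, 0]
    - [0.57, -1, -0.2, 0, 0]
    - [0.57, -2, -0.4, 0, 0]
    - [0.57, -2, -0.4, 4, 0]
    - [0.57, -2, -0.4, 9, 0]
    - [0.74, 0, -2, 9, 10]
    - [0.74, 2, -4, 9, 20]
    - [0.74, 4, -6, 9, 30]
    - [0.74, 4.5, -7, 9, 40]
    - [0.74, 4.5, -7, 9, 50]
    - [0.74, 4.5, -7, 9, 60]
    - [0.74, 4.5, -7, 9, 70]
    - [0.74, 4.5, -7, 9, 80]
    - [0.74, 4.5, -7, 9, 90]
    - [0.74, 4.5, -7, 9, 90]
    - [0.74, 4.5, -7, 9, 90]

```text
time_s: 17.5
ee_pos: [0.5683, -0.249, 0.3595]
eef_rot: [3.141, 0.0, 1.766]
force: [-0.5, -0.4, 0.1]
grip_width: 0.0246
grip_force: 0.0
```

Run:
```python
from station import ctrl
import cv2,pickle
o=ctrl.get_obs();c=ctrl.camera("wrist");c["o"]=o;print(o["time_s"],o["ee_pos"],o["eef_rot"],o["force"],o["grip_width"])
cv2.imwrite("pics/w4.png",c["image"][:,:,::-1]);pickle.dump(c,open("w4.pkl","wb"))
```

```text
17.5 [ 0.56828306 -0.24897215  0.3594992 ] [3.14139297e+00 5.19516378e-05 1.76619303e+00] [-0.47886093 -0.37100879  0.09705306] 0.0246345422588095
```

View pics/w4.png

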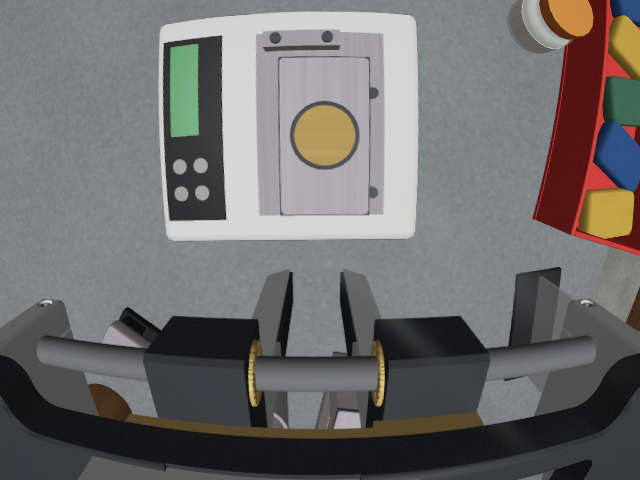

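The tin lies flush with the far stop, its top face spanning columns 279 to 369 and rows 57 to 215. The side stop is still ahead of it, at row 48. Next is the side push.

servo_tool:
  motion:
    - [0.74, 0, 0, -4, 0]
    - [0.74, 0, 0, -7.5, 0]
    - [0.74, 0, 0, -9, 0]
    - [0.74, 0, 0, -9, 0]
    - [0.74, -0.1, 0.49, -9, 0]
    - [0.74, -0.2, 0.98, -9, 0]
    - [0.74, -0.26, 1.27, -9, 0]
    - [0.74, -0.26, 1.27, -9, 0]
    - [0.74, -0.26, 1.27, -9, 0]

```text
time_s: 18.68
ee_pos: [0.5659, -0.2362, 0.2696]
eef_rot: [3.141, 0.0, 1.77]
force: [0.7, 0.4, -0.5]
grip_width: 0.0248
grip_force: 0.0
```

servo_tool:
  motion:
    - [0.74, -0.02, 0.1, 0, 0]
    - [0.74, -0.04, 0.2, 0, 0]
    - [0.74, -0.06, 0.29, 0, 0]
    - [0.74, -0.08, 0.39, 0, 0]
    - [0.74, -0.1, 0.49, 0, 0]

```text
time_s: 19.3
ee_pos: [0.5648, -0.2313, 0.2694]
eef_rot: [-3.142, -0.0, 1.77]
force: [-0.5, -0.3, -0.2]
grip_width: 0.0245
grip_force: 0.0
```

servo_tool:
  motion:
    - [0.74, -0.02, 0.1, 0, 0]
    - [0.74, -0.04, 0.2, 0, 0]
    - [0.74, -0.06, 0.29, 0, 0]
    - [0.74, -0.08, 0.39, 0, 0]
    - [0.74, -0.1, 0.49, 0, 0]

```text
time_s: 19.92
ee_pos: [0.5638, -0.2268, 0.2696]
eef_rot: [3.142, 0.001, 1.77]
force: [-0.3, -3.8, -0.2]
grip_width: 0.0245
grip_force: 2.5
```

servo_tool:
  motion:
    - [0.74, -0.02, 0.1, 0, 0]
    - [0.74, -0.04, 0.2, 0, 0]
    - [0.74, -0.06, 0.29, 0, 0]
    - [0.74, -0.08, 0.39, 0, 0]
    - [0.74, -0.1, 0.49, 0, 0]

```text
time_s: 20.55
ee_pos: [0.5628, -0.2219, 0.2696]
eef_rot: [3.142, 0.001, 1.77]
force: [-0.7, -4.2, -0.4]
grip_width: 0.0243
grip_force: 2.5
```

servo_tool:
  motion:
    - [0.74, -0.01, 0.05, 0, 0]
    - [0.74, -0.02, 0.1, 0, 0]
    - [0.74, -0.03, 0.15, 0, 0]
    - [0.74, -0.04, 0.2, 0, 0]

```text
time_s: 21.05
ee_pos: [0.5624, -0.2199, 0.2695]
eef_rot: [-3.142, 0.001, 1.77]
force: [-0.2, -5.2, 0.4]
grip_width: 0.0246
grip_force: 2.5
```

servo_tool:
  motion:
    - [0.74, -0.01, 0.05, 0, 0]
    - [0.74, -0.02, 0.1, 0, 0]

```text
time_s: 21.3
ee_pos: [0.5622, -0.219, 0.2696]
eef_rot: [3.142, 0.001, 1.77]
force: [-1.0, -6.3, 0.8]
grip_width: 0.0249
grip_force: 2.5
```

servo_tool:
  motion:
    - [0.74, -0.01, 0.05, 0, 0]
    - [0.74, -0.02, 0.1, 0, 0]

```text
time_s: 21.55
ee_pos: [0.562, -0.218, 0.2696]
eef_rot: [3.142, 0.001, 1.77]
force: [-0.0, -5.3, 0.1]
grip_width: 0.0241
grip_force: 2.5
```

servo_tool:
  motion:
    - [0.74, -0.01, 0.05, 0, 0]
    - [0.74, -0.02, 0.1, 0, 0]

```text
time_s: 21.8
ee_pos: [0.5618, -0.217, 0.2696]
eef_rot: [3.142, 0.001, 1.77]
force: [-0.9, -4.7, -0.0]
grip_width: 0.0244
grip_force: 2.5
```

servo_tool:
  motion:
    - [0.74, -0.01, 0.05, 0, 0]
    - [0.74, -0.01, 0.05, 0, 0]

```text
time_s: 22.05
ee_pos: [0.5617, -0.2164, 0.2696]
eef_rot: [3.142, 0.001, 1.77]
force: [-0.9, -5.8, -0.6]
grip_width: 0.0248
grip_force: 2.5
```

servo_tool:
  motion:
    - [0.74, -0.01, 0.05, 0, 0]
    - [0.74, -0.01, 0.05, 0, 0]

```text
time_s: 22.3
ee_pos: [0.5616, -0.216, 0.2696]
eef_rot: [3.141, 0.001, 1.77]
force: [0.1, -6.2, 0.2]
grip_width: 0.0244
grip_force: 2.9
```

servo_tool:
  motion:
    - [0.74, -0.01, 0.05, 0, 0]
    - [0.74, -0.01, 0.05, 0, 0]

```text
time_s: 22.55
ee_pos: [0.5615, -0.2158, 0.2697]
eef_rot: [3.141, 0.002, 1.77]
force: [0.7, -8.9, -0.1]
grip_width: 0.0246
grip_force: 4.3
```

servo_tool:
  motion:
    - [0.74, -0.01, 0.05, 0, 0]
    - [0.74, -0.01, 0.05, 0, 0]

```text
time_s: 22.8
ee_pos: [0.5615, -0.2155, 0.2699]
eef_rot: [3.141, 0.003, 1.77]
force: [1.7, -12.1, -0.5]
grip_width: 0.0248
grip_force: 5.7
```

servo_tool:
  motion:
    - [0.74, -0.01, 0.05, 0, 0]
    - [0.74, -0.01, 0.05, 0, 0]

```text
time_s: 23.05
ee_pos: [0.5614, -0.2153, 0.2701]
eef_rot: [3.14, 0.004, 1.77]
force: [1.2, -14.0, 0.3]
grip_width: 0.0242
grip_force: 7.0
```

servo_tool:
  motion:
    - [0.74, -0.005, 0.03, 0, 0]
    - [0.74, -0.005, 0.03, 0, 0]
    - [0.74, -0.005, 0.03, 0, 0]
    - [0.74, -0.005, 0.03, 0, 0]
    - [0.74, -0.005, 0.03, 0, 0]
    - [0.74, -0.005, 0.03, 0, 0]

```text
time_s: 23.8
ee_pos: [0.5614, -0.2152, 0.2701]
eef_rot: [3.14, 0.004, 1.77]
force: [1.0, -15.3, -0.3]
grip_width: 0.0247
grip_force: 7.8
```

servo_tool:
  motion:
    - [0.74, 0.04, -0.2, 0, 0]
    - [0.74, 0.2, -1, 0, 0]
    - [0.74, 0.4, -2, 0, 0]
    - [0.74, 0.6, -3, 3, 0]
    - [0.74, 0.6, -3, 8, 0]
    - [0.74, 0.6, -3, 9, 0]
    - [0.74, 0.6, -3, 9, 0]
    - [0.74, 0.6, -3, 9, 0]

```text
time_s: 24.8
ee_pos: [0.5672, -0.2437, 0.3578]
eef_rot: [-3.14, -0.001, 1.77]
force: [-0.3, 1.0, -0.0]
grip_width: 0.0246
grip_force: 0.0
```

Run:
```python
from station import ctrl
import cv2,pickle
o=ctrl.get_obs();c=ctrl.camera("wrist");c["o"]=o;print(o["time_s"],o["ee_pos"],o["eef_rot"],o["force"])
cv2.imwrite("pics/w5.png",cv2.resize(c["image"][0:260,140:440,::-1],None,fx=2.3,fy=2.3,interpolation=cv2.INTER_CUBIC));pickle.dump(c,open("w5.pkl","wb"))
```

```text
24.8 [ 0.56723826 -0.24374418  0.35784922] [-3.13978849e+00 -1.45861147e-03  1.77028290e+00] [-0.32984667  0.9839983  -0.00125612]
```

View pics/w5.png

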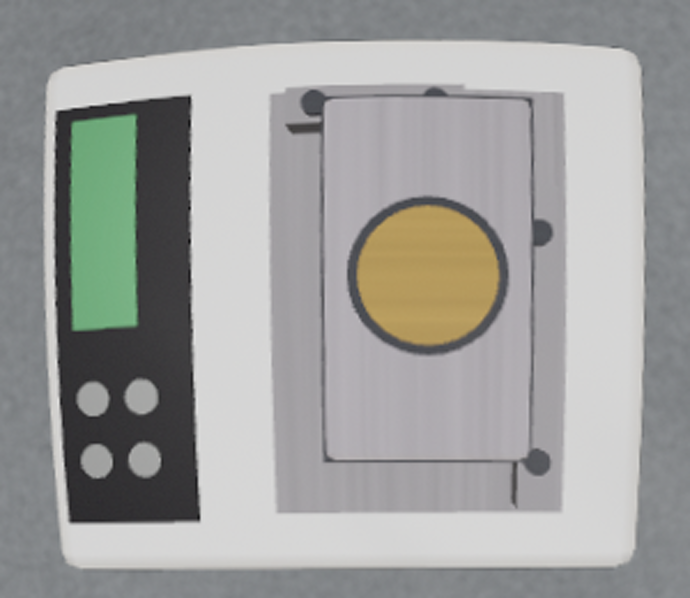

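The tin sits up against both stops and looks square. I'll check the numbers using tin top corners (322,100), (530,99), (533,460) and (326,460), and the far stop's top inner edge at (518,465).

Run:
```python
from h import *
c=pickle.load(open("w5.pkl","rb"));m=np.array([.553,-.1607]);a=np.radians(11.4);R=np.array([[np.cos(a),np.sin(a)],[-np.sin(a),np.cos(a)]])
f=lambda p,z:R@(wray(c,(140-.5+(p[0]+.5)/2.3,-.5+(p[1]+.5)/2.3),z)[:2]-m)
q=np.array([f(p,.111) for p in((322,100),(530,99),(533,460),(326,460))]);print(q.round(4),q.mean(0),np.degrees(np.arctan2(*(q[0]+q[1]-q[2]-q[3]))))
print("far top edge",f((518,465),.080),"base",f((514,505),.066),"side top edge",f((305,125),.080),"base",f((305,132),.066))
print("pan corners",[f(p,.066).round(4) for p in((270,94),(565,93),(562,512),(277,512))])
```

```text
[[-0.0253  0.0507]
 [ 0.03    0.0515]
 [ 0.0314 -0.0472]
 [-0.0246 -0.0474]] [0.00289078 0.00191109] -0.6210093559074332
far top edge [ 0.03141389 -0.05357285] base [ 0.03227743 -0.06908375] side top edge [-0.03345317  0.05140618] base [-0.0351128   0.05247691]
pan corners [array([-0.0465,  0.0661]), array([0.0478, 0.0668]), array([ 0.0484, -0.0714]), array([-0.0456, -0.0715])]
```

```bash
python3 -c "
from station import ctrl
print(ctrl.hand_in())"
```

```text
the job is handed in; nothing more can be done
None
```

The tin is on the scale platform, released, and the job is handed in with no verdict returned: it was pressed against the far stop with about 13 N, then the side stop with about 10 N, and the last picture puts it within about 1 mm of both stops, 0.6° off square and about 3 mm from the platform's centre.

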